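Shut the lamp test box and hold its shutter half open

ROBOT

A 6-joint arm with a two-finger parallel gripper is mounted at the origin on the work surface. World frame = base frame: x ahead of the robot, y to its left, z up, the work surface at z = 0. Lengths are in m, angles in degrees, forces in N, time in s.
With the tool pointing down it reaches from about 0.425 to 0.95 m from the base axis. Payload 14.7 kg.
Tool frame: the origin (TCP) lies at the very end of the fingers, on their centre line; the grasp point (between the pads) lies 19 mm behind it (grasp_offset is the distance from the TCP to the grasp point, in m); z points along the fingers, y is the direction in which the jaws open and shut (so a half turn about z gives the same grasp; the last joint's range is limited). The gripper opens to 85 mm and grips with 20 to 120 N. Pads are 22 mm wide; open, the fingers measure 114 mm over their backs; the gripper's body (76 mm by 85 mm) begins 54 mm behind the grasp point. The pads swing forward as they close: fully open they stand 13 mm farther back than shut.
Start: joints at [-77.269, 27.513, 91.461, -0, 61.026, -2.67], TCP at [0.173, -0.627, 0.231] pointing down, gripper open.
Joint ranges: [-157.49, 157.49], [-46.99, 117.5], [13.45, 153.17], [-89.5, 269.5], [5.16, 153.95], [-167.48, 167.48]. Speed limits (degrees/s): [108.29, 108.29, 136.94, 172.46, 172.46, 172.46].

INTERFACE

Orientations are given as [roll, pitch, yaw] about the fixed x, y, z axes, in that order (R = Rz(yaw) Ry(pitch) Rx(roll)).
In Python, from plant import state, snapshot, close_job, grasp_offset gives the robot as it stands. The module is installed in compiled form; this text tells all that it offers.
- The arm moves only by the tool play_rows, never from a script. Its argument "deltas" is a list of rows, each an object with "travel": the shift along the world's x, y, z each as a share of 40 cm, from -1 to 1, a list of three; "twist": the turn, a rotation vector about the world's x, y, z each as a share of 60 degrees, from -1 to 1, a list of three; "jaw": the opening, from -1 (shut) to 1 (fully open). A call has 1 to 8 rows; each row shifts and turns the pose as measured when the row begins; what a row does not reach is not made up. A row lasts 1/10 s, in which the tool goes at most 50 mm and 8.59 degrees, less where a joint would pass 70% of its speed; a pose out of reach is approached as far as the arm can. A call with a number of a shift or a turn outside -1 to 1 is refused whole. A call with a gripper value outside its range is refused whole. The fingers move at their own pace and stop on an object; "newtons" is the grip in N (left out, the last holds). Time passes only in rows, so rows that do not move let the fingers close. It gives the time, the measured TCP pose, the force and the opening at its end, in the units of the state.
- state(): the state, without advancing time (a new reading comes with each control period).
- snapshot(name): name is "scene" or "top" or "wrist"; returns a dict with "img" (400x640x3 uint8, red, green, blue), "mtx" (3x3 intrinsics, pixels), "rvec" (rotation vector, rad) and "tvec" (3), from world to camera coordinates, as OpenCV has them. Camera axes: x right, y down, z forward; pixel columns grow to the right and rows downward; lengths in m; the calibration is good to about 2 mm. A picture is of the moment at which its call begins. There is no depth.
- close_job(): hands the job in, once; it reports no verdict.
The state is a dict: "time": time; "joint_positions": joint angles; "joint_vel": joint speeds; "joint_torque": joint torques, N m; "ee_pos": TCP position; "tcp_rot": TCP orientation; "contact_force": force on the tool from outside, world axes, zero at the start; "wrist_torque": the same for the moment, N m; "finger_gap": opening from 0.0 (shut) to 1.0 (fully open).
Only numpy, scipy, OpenCV 4.12 (cv2) and the standard library are available. Lean on these libraries where they do the work, as an engineer would, in place of code of your own. Each camera call takes 0.05 s, during which the arm holds its last target.

TASK

At the parts counter a fog lamp lies in the test box. Gently lower the hinged cover until it is fully shut on the box, then slide the sprung shutter on the cover by its upright tab to half travel, so that half the window is uncovered and the tab stands at the middle mark, and hold it there for the reading: the program finishes with the gripper still holding the shutter. Leave the carton, the spare lamp and the jar beside the box undisturbed.

Things in the scene. Friction and masses are not known exactly. Their poses are not given: they have to be found in the camera images.
- tester: The lamp test box: a grey open-topped box fixed to the counter, 170 mm along its x, 220 mm along its y, 100 mm high, with a black lamp lying inside. Origin: centre of its underside on the counter. Its x axis points away from the robot (turned by up to about 20 degrees), z up. The cover's hinge line runs along its y at x = +85 mm, z = 100 mm.
- cover (a joint): Angle of the cover in rad: 0 = fully shut (level on the rim), grows as it opens upward, 1.6 = fully open (just past upright). It starts partly open. The hinge is stiff with friction (0.45 N m): the cover stays at whatever angle it is left and must be pushed all the way down (about 1 to 3 N at the front edge).
- cover_hinge (a point): Point on the hinge axis, middle of the width, in the plane of the cover's lower face. Its axes turn with the cover: x runs along the cover from the front edge to the hinge, y along the hinge axis (the box's y), z out of the cover's outer face (up when shut).
- cover_edge (a point): Middle of the cover's front (free) edge, on its outer face; axes as cover_hinge. The cover is an aluminium plate 8 mm thick, 220 mm wide, reaching 180 mm from the hinge axis. The 50 mm of its outer face next to the front edge are flat and free over the full width; behind are two shutter rails along y, 10 mm high, 38 and 123 mm from the hinge axis.
- shutter (a joint): Travel of the shutter in m: 0 = shut (window covered, resting against its stop), 0.08 = fully open, 0.04 = half travel. It slides along the cover's +y axis (the box's +y). A spring pulls it back to 0: about 3.6 N at 0, 8.4 N at half, 13 N fully open; let go, it closes by itself.
- shutter_tab (a point): Centre of the shutter's upright black tab; axes as cover_hinge. Tab 12 mm thick along y (the sliding direction), 36 mm wide along x, 45 mm high above a 76 x 84 x 4 mm plate. This point is 25 mm above the plate, 20 mm below the tab's top, 37 mm above the cover's lower face, 80 mm from the hinge axis; cover y = -30 mm when shut, +10 at half, +50 fully open.
- half_mark (a point): Middle mark of three black marks on top of the front rail of the cover (shut, half, fully open, 40 mm apart; the middle one continues as the longest line on the cover in front of the rail); axes as cover_hinge. At half travel the tab's centre line is level with it (same y). The window under the shutter is 70 x 80 mm (80 along y), with a clear pane.
- carton: Bystander: small cardboard carton, 60 x 50 x 65 mm high, standing loose beside the box. Origin: centre of its underside.
- spare_lamp: Bystander: loose round black fog lamp, face up, 100 mm diameter, 60 mm high. Origin: centre of its underside.
- clip_jar: Bystander: small loose jar, 56 mm diameter, 70 mm high. Origin: centre of its underside.

How it is judged (in metres and radians):
On the way, in this order (a step that is already met when the one before it is completed fails the run):
1. the cover is fully shut, with the shutter still closed (value of joint cover below 0.05 rad and value of joint shutter below 0.015 m), for 0.1 s.
2. the shutter is held at half travel by the gripper with the cover shut (value of joint cover below 0.05 rad and value of joint shutter between 0.033 and 0.047 m and contact force between the fingers and shutter above 3 N), for 0.4 s.
At the end, for the whole second after the job is handed in: The cover is shut (within 0.05 rad), the shutter stands still at half travel (40 mm, within 7 mm), and the gripper's fingers are holding it there against the spring (more than 3 N on it) through the last second (all of step 2 and velocity of joint shutter between -0.01 and 0.01 m/s); the arm keeps its last pose, push and grip.
It fails at once if the cover is slammed (faster than 2.5 rad/s) (velocity of joint cover below -2.5 rad/s).
It fails at once if a bystander is moved by more than 25 mm (distance of any of carton, spare_lamp, clip_jar from where it was at the start of the episode above 0.025 m).
It also fails if it takes over 43 s, if anything falls off the work surface, if the arm or the gripper's body presses on something with over 40 N, if the wrist force passes 120 N, or if a joint passes its speed limit or range.

## Working session

There is one attempt and no reset: what is moved stays moved. The work goes in short steps, Python scripts to look and compute and a tool call to move; the robot and the scene stay as the last step left them, time stands still between calls to the robot, and variables do not carry over. Pictures are saved under pics/ and viewed, and the job is handed in when it is done.

Besides the shell and the picture viewer there is one more tool, called after "Request:" by a JSON object that holds its "name" and its "arguments". play_rows: Moves the arm, as the interface text tells. Shift numbers are shares of 40 cm and turn numbers shares of 60 degrees, none past 1 either way. Its arguments: {"type":"object","properties":{"deltas":{"type":"array"},"newtons":{"type":"number"}},"required":["deltas"]}

```bash
ls; mkdir -p pics; python3 - <<'E'
from plant import state,snapshot,grasp_offset
import cv2,pickle
print(state(),grasp_offset)
for n in("scene","top","wrist"):
    s=snapshot(n);pickle.dump(s,open(f"pics/{n}0.pkl","wb"));cv2.imwrite(f"pics/{n}0.png",s["img"][:,:,::-1])
    print(n,s["mtx"].tolist(),s["rvec"],s["tvec"])
E
```

```text
pics
{'time': 0.0, 'joint_positions': array([-7.72674425e+01,  2.75469735e+01,  9.14952331e+01,  5.89477070e-04,
        6.10256467e+01, -2.66848177e+00]), 'joint_vel': array([-0.01543328, -0.07226993, -0.03000974,  0.11735507, -0.01870512,
       -0.10033659]), 'joint_torque': array([ 1.82577155e-04, -9.50648046e+01, -4.30188918e+01, -1.46144539e-04,
        1.19945279e-02,  4.11258782e-05]), 'ee_pos': array([ 0.17256985, -0.62623686,  0.23069538]), 'tcp_rot': array([-1.79932244e+02, -3.67384762e-03,  1.54007512e+01]), 'contact_force': array([ 0.70502414, -0.03489956,  0.51221066]), 'wrist_torque': array([ 0.01838099,  0.03953687, -0.02181428]), 'finger_gap': 1.002454483265318} 0.0187
scene [[461.52516571433813, 0.0, 321.6774094095101], [0.0, 461.52516571433813, 207.43056241656382], [0.0, 0.0, 1.0]] [ 0.04716558 -2.86093197  1.23678184] [0.56351703 0.09113972 0.911494  ]
top [[470.08987598756704, 0.0, 322.1423038994821], [0.0, 470.08987598756704, 197.57396559356727], [0.0, 0.0, 1.0]] [ 2.02454209 -2.21072764  0.22302191] [0.05301304 0.56262103 0.93330843]
wrist [[318.6737553594803, 0.0, 318.55348705193745], [0.0, 318.6737553594803, 201.74534999823769], [0.0, 0.0, 1.0]] [-2.29681827  1.74839941  0.2711132 ] [-0.64942554 -0.03903743  0.37898996]
```

View pics/scene0.png

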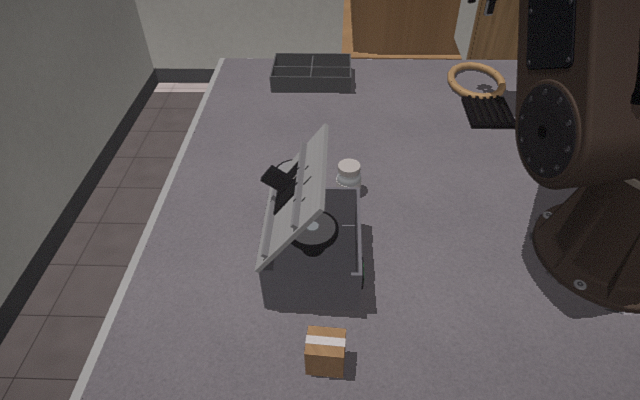

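View pics/top0.png

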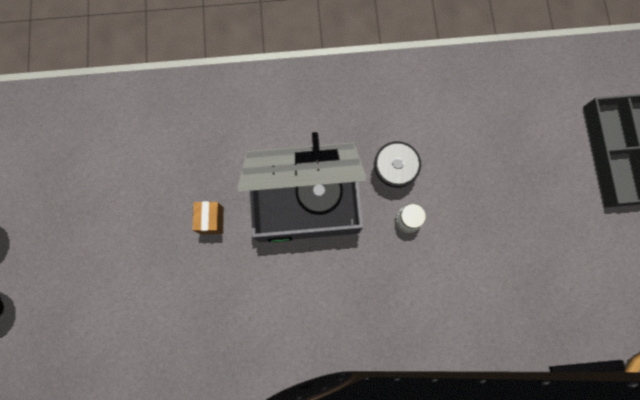

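View pics/wrist0.png

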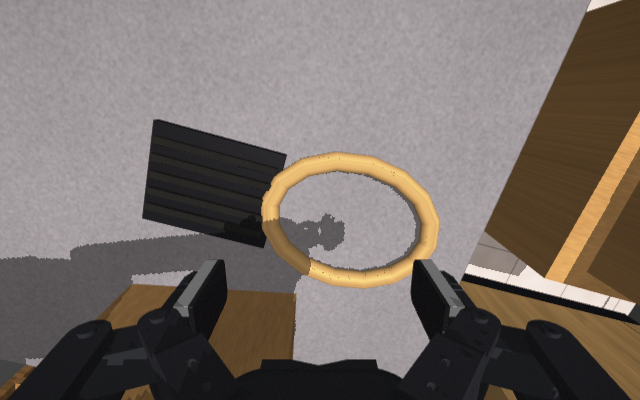

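The top view shows the box at about (305,205), with its front edge towards the robot at the bottom and its cover half open. The carton is on the left at (207,217); the spare lamp (397,163) and jar (411,220) are on the right. I'll enlarge both views to get precise corners.

```bash
cat > h.py <<'E'
import cv2,numpy as np,pickle
def P(s):
    R,_=cv2.Rodrigues(s["rvec"]);return R,np.asarray(s["tvec"]).reshape(3)
def ray(s,uv):
    R,t=P(s);d=R.T@np.linalg.inv(s["mtx"])@np.array([uv[0],uv[1],1.]);return -R.T@t,d/np.linalg.norm(d)
def onz(s,uv,z):
    c,d=ray(s,uv);return c+d*(z-c[2])/d[2]
def proj(s,p):
    return cv2.projectPoints(np.array(p,float).reshape(-1,3),s["rvec"],s["tvec"],s["mtx"],None)[0].reshape(-1,2)
def tri(s1,a,s2,b):
    c1,d1=ray(s1,a);c2,d2=ray(s2,b)
    k=np.linalg.lstsq(np.c_[d1,-d2],c2-c1,rcond=None)[0]
    p,q=c1+k[0]*d1,c2+k[1]*d2;return (p+q)/2,np.linalg.norm(p-q)
def ld(n):return pickle.load(open(f"pics/{n}.pkl","rb"))
def crop(n,s,x0,y0,x1,y1,f):
    im=s["img"][y0:y1,x0:x1,::-1];im=cv2.resize(im,None,fx=f,fy=f,interpolation=cv2.INTER_CUBIC)
    for x in range((x0//20+1)*20,x1,20):
        cv2.putText(im,str(x),((x-x0)*f,8),0,.35,(0,0,255));cv2.line(im,((x-x0)*f,10),((x-x0)*f,16),(0,0,255))
    for y in range((y0//20+1)*20,y1,20):
        cv2.putText(im,str(y),(0,(y-y0)*f),0,.35,(0,0,255));cv2.line(im,(24,(y-y0)*f),(30,(y-y0)*f),(0,0,255))
    cv2.imwrite(f"pics/{n}.png",im)
E
python3 - <<'E'
from h import *
crop("topc",ld("top0"),230,120,380,250,5)
crop("scenec",ld("scene0"),240,110,390,320,3)
for n in("top0","scene0"):print(ray(ld(n),(320,200)))
E
```

```text
(array([0.36815905, 0.02082544, 1.02686058]), array([ 0.19427978, -0.01257895, -0.9808655 ]))
(array([0.53337253, 0.62210178, 0.6965503 ]), array([ 0.03833   , -0.73860587, -0.67304693]))
```

View pics/topc.png

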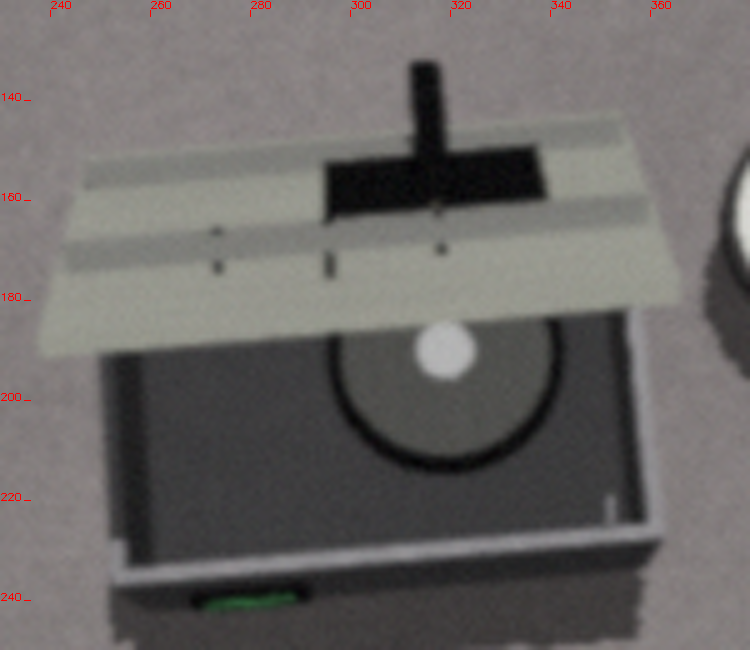

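View pics/scenec.png

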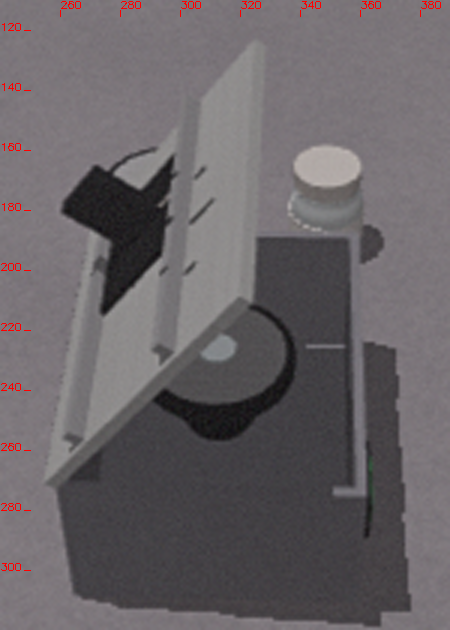

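```bash
python3 - <<'E'
from h import *
T,S=ld("top0"),ld("scene0")
a=onz(T,(254,236),.1);b=onz(T,(362,227),.1);print("rim L,R",a,b,np.linalg.norm(a-b))
print("scene rim L",onz(S,(362,274),.1), tri(T,(254,236),S,(362,274)))
y=(a-b)[:2];y/=np.linalg.norm(y);x=np.array([y[1],-y[0]]);yaw=np.degrees(np.arctan2(x[1],x[0]));print("yaw",yaw)
c=(a+b)[:2]/2+x*.085;print("centre",c)
h=c+x*.085;print("hinge",h)
for n,p,q in(("edgeL",(238,191),(322,211)),("edgeR",(366,180.5),(327,124)),("tabtop",(314.5,133),(267,173))):
    p3,e=tri(T,p,S,q);d=p3[:2]-h;print(n,p3,e,"box",d@x,d@y,"ang",np.degrees(np.arctan2(p3[2]-.1,-(d@x))),np.hypot(p3[2]-.1,d@x))
for n,uv,z in(("carton",(207,202),.065),("cartonB",(207,234),.065),("lamp",(397,163),.06),("jar",(413,215),.07)):
    p=onz(T,uv,z);d=p[:2]-c;print(n,p,d@x,d@y)
E
```

```text
rim L,R [0.49083896 0.14537197 0.1       ] [ 0.48993598 -0.06943718  0.1       ] 0.21481105219047544
scene rim L [0.49151218 0.14516037 0.1       ] (array([0.49117777, 0.14529709, 0.1000437 ]), np.float64(0.0006992265146708095))
yaw -0.24084863428784015
centre [0.57538672 0.03761009]
hinge [0.66038597 0.03725278]
edgeL [0.55336606 0.14853457 0.24323775] 0.0041848088671877426 box -0.10748674504574944 0.1108309398481244 ang 53.115145633124136 0.1790822500429518
edgeR [ 0.55229683 -0.0707968   0.24578741] 0.004895351814009179 box -0.10763398772480386 -0.10850299000683518 ang 53.56176673890333 0.1812154665035344
tabtop [0.65687713 0.00952488 0.19945753] 0.003426150720060132 box -0.003392253779887813 -0.027742406108560155 ang 88.04653789906067 0.09951536034050215
carton [0.57510661 0.24346103 0.065     ] -0.0011454221319437377 0.20584794513154822
cartonB [0.50807157 0.24607642 0.065     ] -0.06819086362802494 0.20818152138350532
lamp [ 0.62534582 -0.16200842  0.06      ] 0.050797765987118874 -0.1994067378146233
jar [ 0.50944907 -0.17971193  0.07      ] -0.06502353539735793 -0.21759727326046374
```

The box sits square to the world. The hinge is at about (0.660, 0.037, 0.100) and the cover is at about 53°. Triangulated edge radius (0.179–0.181 m), rim height (0.100 m) and tab height all match the text. Next I'll shut the fingers and go above the cover at y≈0.08, clear of the tab.

Request:
{"name": "play_rows", "arguments": {"deltas": [{"travel": [0.08, 0.06, 0.06], "twist": [0, 0, -0.1], "jaw": -1}, {"travel": [0.08, 0.06, 0.06], "twist": [0, 0, -0.1], "jaw": -1}, {"travel": [0.09, 0.08, 0.05], "twist": [0, 0, -0.06], "jaw": -1}, {"travel": [0.09, 0.08, 0.05], "twist": [0, 0, 0], "jaw": -1}, {"travel": [0.09, 0.08, 0.04], "twist": [0, 0, 0], "jaw": -1}, {"travel": [0.08, 0.09, 0.02], "twist": [0, 0, 0], "jaw": -1}, {"travel": [0.08, 0.09, 0.02], "twist": [0, 0, 0], "jaw": -1}, {"travel": [0.05, 0.1, 0.02], "twist": [0, 0, 0], "jaw": -1}], "newtons": 40}}

```text
time: 0.95
ee_pos: [0.4263, -0.3688, 0.3566]
tcp_rot: [-179.7, 0.0, -1.3]
contact_force: [0.7, 0.8, 0.6]
finger_gap: 0.007
```

Request:
{"name": "play_rows", "arguments": {"deltas": [{"travel": [0.04, 0.115, 0], "twist": [-0.005, 0, 0.02], "jaw": -1}, {"travel": [0.04, 0.115, 0], "twist": [0, 0, 0], "jaw": -1}, {"travel": [0.04, 0.115, 0], "twist": [0, 0, 0], "jaw": -1}, {"travel": [0.04, 0.115, 0], "twist": [0, 0, 0], "jaw": -1}, {"travel": [0.04, 0.115, 0], "twist": [0, 0, 0], "jaw": -1}, {"travel": [0.04, 0.115, 0], "twist": [0, 0, 0], "jaw": -1}, {"travel": [0.04, 0.115, 0], "twist": [0, 0, 0], "jaw": -1}, {"travel": [0.04, 0.115, 0], "twist": [0, 0, 0], "jaw": -1}]}}

```text
time: 1.75
ee_pos: [0.5557, 0.0097, 0.3575]
tcp_rot: [179.9, -0.1, -0.1]
contact_force: [0.6, -0.6, 0.0]
finger_gap: -0.002
```

Request:
{"name": "play_rows", "arguments": {"deltas": [{"travel": [0.04, 0.11, 0], "twist": [0, 0, 0], "jaw": -1}, {"travel": [0.02, 0.06, 0], "twist": [0, 0, 0], "jaw": -1}, {"travel": [0, 0, 0], "twist": [0, 0, 0], "jaw": -1}]}}

```text
time: 2.05
ee_pos: [0.5808, 0.0866, 0.3567]
tcp_rot: [180.0, -0.1, 0.2]
contact_force: [0.3, -0.1, 0.1]
finger_gap: -0.002
```

```bash
python3 - <<'E'
from h import *
from plant import snapshot
s=snapshot("scene");crop("s1",s,200,20,400,320,2)
for d in(53,50,45,40,35,30,25,20,15,10,5,0):
    t=np.radians(d);r=.165;print(d,np.round([.660-r*np.cos(t)+.008*np.sin(t)+.011,.1+r*np.sin(t)+.008*np.cos(t)],4))
E
```

```text
53 [0.5781 0.2366]
50 [0.5711 0.2315]
45 [0.56   0.2223]
40 [0.5497 0.2122]
35 [0.5404 0.2012]
30 [0.5321 0.1894]
25 [0.5248 0.177 ]
20 [0.5187 0.164 ]
15 [0.5137 0.1504]
10 [0.5099 0.1365]
5 [0.5073 0.1224]
0 [0.506 0.108]
```

View pics/s1.png

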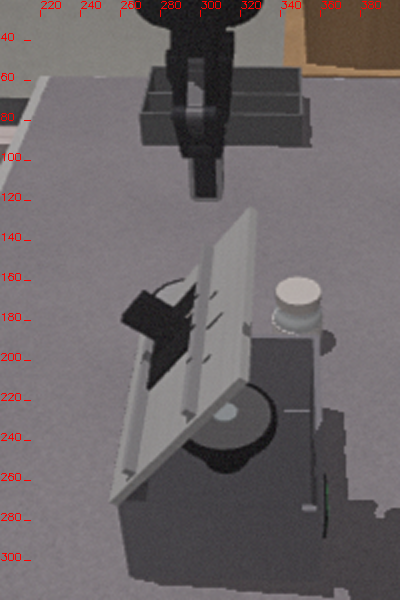

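The shut fingertips are at pixel (302,119), above the front strip of the cover. I'll come down to just above contact, then follow the arc.

Request:
{"name": "play_rows", "arguments": {"deltas": [{"travel": [-0.005, 0, -0.09], "twist": [0, 0, 0], "jaw": -1}, {"travel": [0, 0, -0.09], "twist": [0, 0, 0], "jaw": -1}, {"travel": [0, 0, -0.08], "twist": [0, 0, 0], "jaw": -1}, {"travel": [0, 0, 0], "twist": [0, 0, 0], "jaw": -1}]}}

```text
time: 2.5
ee_pos: [0.5773, 0.0817, 0.2507]
tcp_rot: [179.9, -0.2, 0.1]
contact_force: [0.1, 0.4, 0.4]
finger_gap: 0.0
```

Request:
{"name": "play_rows", "arguments": {"deltas": [{"travel": [0, 0, -0.02], "twist": [0, 0, 0], "jaw": -1}, {"travel": [-0.005, 0, -0.02], "twist": [0, 0, 0], "jaw": -1}, {"travel": [-0.015, 0, -0.015], "twist": [0, 0, 0], "jaw": -1}]}}

```text
time: 2.8
ee_pos: [0.5712, 0.0798, 0.2313]
tcp_rot: [179.9, -0.4, 0.0]
contact_force: [-0.1, -0.2, 2.2]
finger_gap: 0.0
```

Request:
{"name": "play_rows", "arguments": {"deltas": [{"travel": [-0.028, 0, -0.024], "twist": [0, 0.005, 0], "jaw": -1}, {"travel": [-0.026, 0, -0.026], "twist": [0, 0, 0], "jaw": -1}, {"travel": [-0.023, 0, -0.028], "twist": [0, 0, 0], "jaw": -1}, {"travel": [-0.021, 0, -0.03], "twist": [0, 0, 0], "jaw": -1}]}}

```text
time: 3.2
ee_pos: [0.5331, 0.0796, 0.1909]
tcp_rot: [180.0, -0.7, -0.0]
contact_force: [1.1, -0.4, -0.7]
finger_gap: 0.003
```

```bash
python3 - <<'E'
from h import *
from plant import snapshot,state
s=snapshot("scene");crop("s2",s,200,60,400,320,2)
print(state()["ee_pos"],state()["contact_force"])
E
```

```text
[0.53071854 0.07950596 0.18904412] [-1.22330311 -0.41632476 -2.21775379]
```

View pics/s2.png

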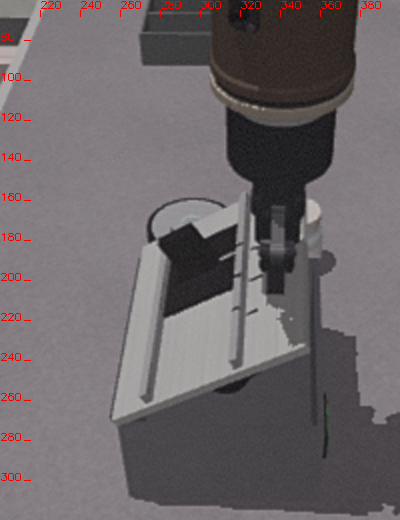

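The cover is following the fingers and has dropped to roughly 30°; the tip is on the front strip around pixel (336,206). I'll continue along the arc.

Request:
{"name": "play_rows", "arguments": {"deltas": [{"travel": [-0.015, 0, -0.031], "twist": [0, 0.01, 0], "jaw": -1}, {"travel": [-0.015, 0, -0.033], "twist": [0, 0, 0], "jaw": -1}, {"travel": [-0.013, 0, -0.034], "twist": [0, 0, 0], "jaw": -1}, {"travel": [-0.01, 0, -0.035], "twist": [0, 0, 0], "jaw": -1}]}}

```text
time: 3.65
ee_pos: [0.5107, 0.0796, 0.1366]
tcp_rot: [180.0, -0.1, -0.0]
contact_force: [0.5, 0.2, 1.0]
finger_gap: -0.003
```

Request:
{"name": "play_rows", "arguments": {"deltas": [{"travel": [-0.005, 0, -0.03], "twist": [0, 0, 0], "jaw": -1}, {"travel": [-0.003, 0, -0.025], "twist": [0, 0, 0], "jaw": -1}, {"travel": [0, 0, -0.015], "twist": [0, 0, 0], "jaw": -1}]}}

```text
time: 3.95
ee_pos: [0.5069, 0.0796, 0.107]
tcp_rot: [180.0, -0.1, -0.0]
contact_force: [-22.4, -0.5, 106.5]
finger_gap: 0.002
```

The cover bottomed out and the wrist force reached 106 N, which is close to the 120 N limit. I'm backing off straight away.

Request:
{"name": "play_rows", "arguments": {"deltas": [{"travel": [0, 0, 0.012], "twist": [0, 0, 0], "jaw": -1}]}}

```text
time: 4.05
ee_pos: [0.5068, 0.0796, 0.1115]
tcp_rot: [180.0, -0.1, -0.0]
contact_force: [0.4, 0.0, 0.8]
finger_gap: 0.004
```

```bash
python3 - <<'E'
from h import *
from plant import snapshot,state
print(state()["ee_pos"],state()["contact_force"])
for n in("scene","top"):
    s=snapshot(n);pickle.dump(s,open(f"pics/{n}3.pkl","wb"))
    crop(n+"3",s,230,100,390,320,2) if n=="scene" else crop(n+"3",s,230,120,430,270,4)
E
```

```text
[0.50680511 0.07961595 0.11147687] [0.36793645 0.03568024 0.75520343]
```

View pics/scene3.png

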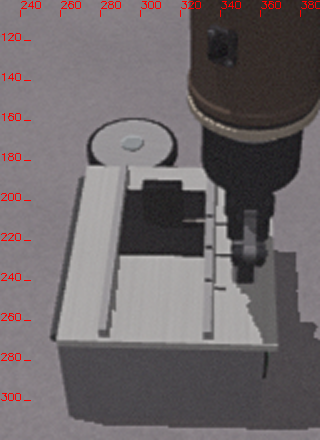

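View pics/top3.png

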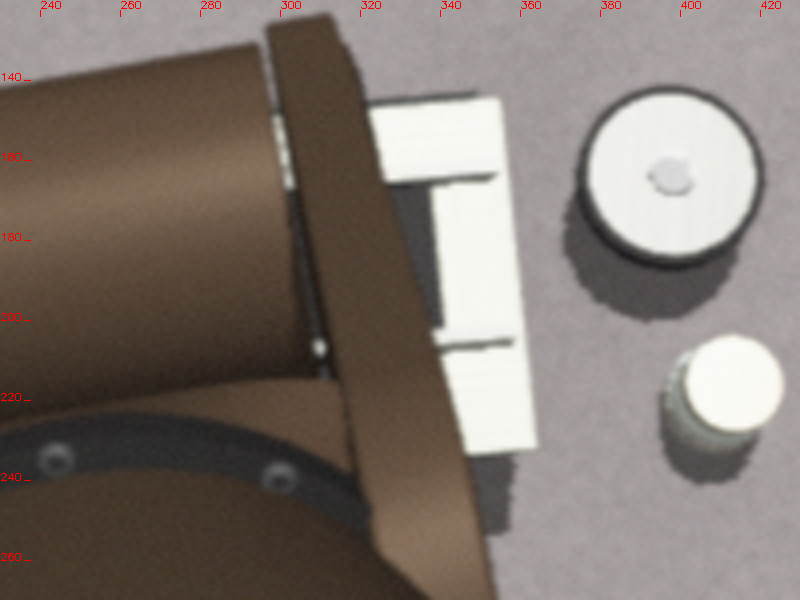

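The cover is level on the rim, the shutter is still closed and the bystanders haven't moved. I'll rise, open the jaws and look at the tab with the wrist camera.

Request:
{"name": "play_rows", "arguments": {"deltas": [{"travel": [0, 0, 0.1], "twist": [0, 0, 0], "jaw": -1}, {"travel": [0, 0, 0.12], "twist": [0, 0, 0], "jaw": -1}, {"travel": [0.05, -0.04, 0.11], "twist": [0, 0, 0], "jaw": 1}, {"travel": [0.06, -0.06, 0.08], "twist": [0, 0, 0], "jaw": 1}, {"travel": [0.06, -0.07, 0.03], "twist": [0, 0, 0], "jaw": 1}, {"travel": [0, 0, 0], "twist": [0, 0, 0], "jaw": 1}, {"travel": [0, 0, 0], "twist": [0, 0, 0], "jaw": 1}]}}

```text
time: 4.85
ee_pos: [0.5765, 0.0091, 0.2952]
tcp_rot: [179.9, -0.1, 0.1]
contact_force: [-0.5, 0.6, -0.5]
finger_gap: 0.846
```

```bash
python3 - <<'E'
from h import *
from plant import snapshot,state
print(state()["ee_pos"],state()["tcp_rot"],state()["finger_gap"])
for n in("scene","wrist"):
    s=snapshot(n);pickle.dump(s,open(f"pics/{n}4.pkl","wb"))
    crop(n+"4",s,230,140,390,290,4) if n=="scene" else cv2.imwrite("pics/wrist4.png",s["img"][:,:,::-1])
E
```

```text
[0.57651086 0.00909611 0.29519321] [ 1.79920238e+02 -1.42533726e-01  6.27436845e-02] 0.8458270686707126
```

View pics/scene4.png

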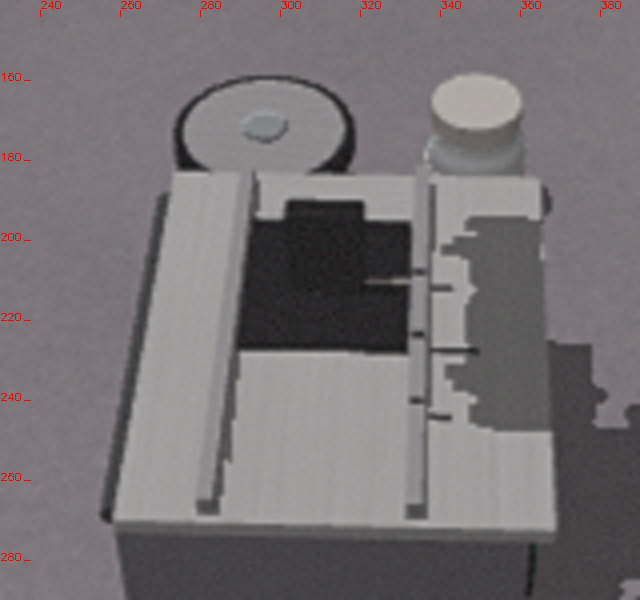

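View pics/wrist4.png

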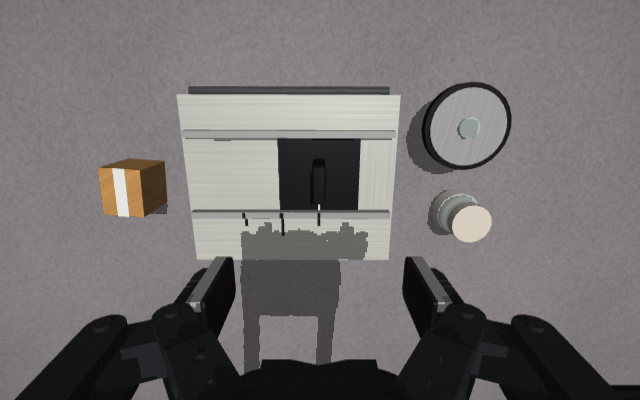

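```bash
python3 - <<'E'
from h import *
for n,b,f in(("wrist",(270,130,370,240),6),("scene",(280,180,350,240),9)):
    s=ld(n+"4");s["img"]=np.clip(s["img"].astype(float)*3,0,255).astype(np.uint8);crop(n+"4c",s,*b,f)
E
```

```text
(no output)
```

View pics/wrist4c.png

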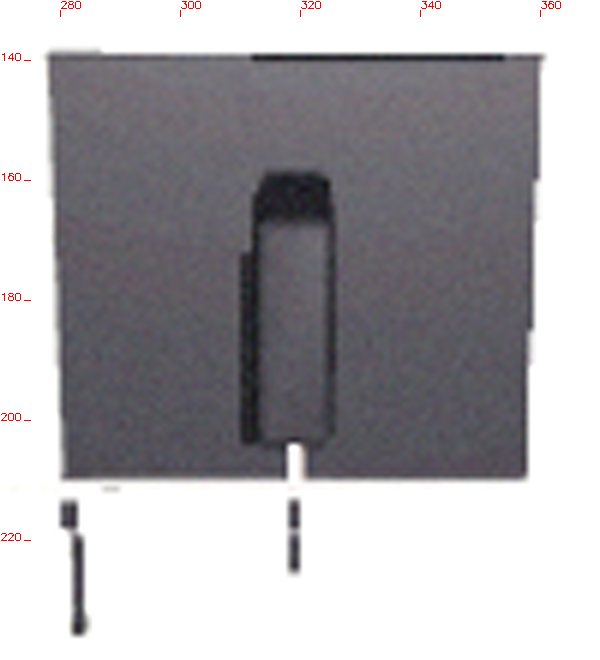

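View pics/scene4c.png

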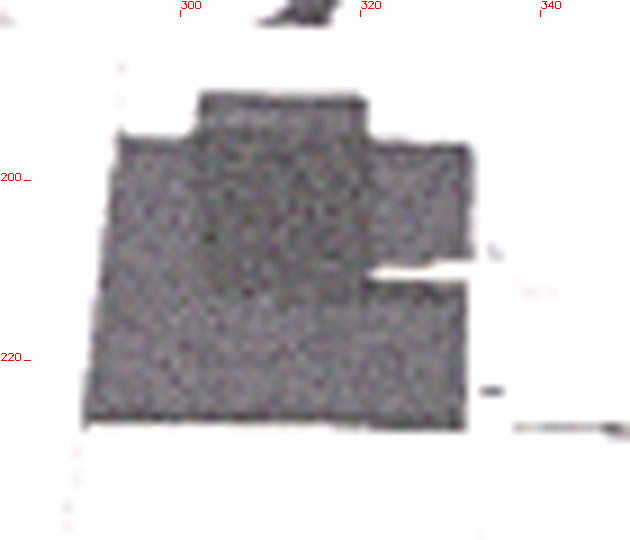

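```bash
python3 - <<'E'
from h import *
W,S,T=ld("wrist4"),ld("scene4"),ld("top3")
print("tab c",tri(W,(318.5,185),S,(310.7,192.5)), onz(W,(318.5,185),.157))
print("tab corner",tri(W,(324.5,203),S,(320.3,190.5)))
for n,a,b in(("mark shut",(318.8,217),(332,208)),("mark half",(281.3,216),(332,223.3))):print(n,tri(W,a,S,b),onz(W,a,.118))
print("cover front corners z.108",onz(W,(194,260),.108),onz(W,(400,260),.108),onz(S,(368.5,271.5),.108))
E
```

```text
tab c (array([0.58135062, 0.00904398, 0.15556394]), np.float64(0.00024315279824470374)) [0.58159861 0.00901217 0.157     ]
tab corner (array([0.56441192, 0.00350489, 0.15589067]), np.float64(0.0005052041335984848))
mark shut (array([0.5407432 , 0.00955995, 0.12111619]), np.float64(0.006183445223678683)) [0.53648385 0.00854956 0.118     ]
mark half (array([0.54066037, 0.04872954, 0.12038015]), np.float64(0.00442730157837376)) [0.53755674 0.04841619 0.118     ]
cover front corners z.108 [0.48017745 0.15143832 0.108     ] [ 0.48046294 -0.08477031  0.108     ] [0.48142433 0.14611671 0.108     ]
```

The tab's top centre is at (0.581, 0.009, 0.156), against 0.157 expected. The half mark is at y≈0.0485, which is 39.5 mm further along +y, as the text says. I'll go down astride the tab.

Request:
{"name": "play_rows", "arguments": {"deltas": [{"travel": [0.011, 0, -0.1], "twist": [0, 0, 0], "jaw": 1}, {"travel": [0, 0, -0.11], "twist": [0, 0, 0], "jaw": 1}, {"travel": [0, 0, -0.1], "twist": [0, 0, 0], "jaw": 1}, {"travel": [0, 0, -0.06], "twist": [0, 0, 0], "jaw": 1}, {"travel": [0, 0, -0.03], "twist": [0, 0, 0], "jaw": 1}, {"travel": [0, 0, 0], "twist": [0, 0, 0], "jaw": 1}]}}

```text
time: 5.55
ee_pos: [0.5749, 0.0142, 0.1273]
tcp_rot: [180.0, 0.1, 0.4]
contact_force: [1.1, -0.4, 1.0]
finger_gap: 1.0
```

Request:
{"name": "play_rows", "arguments": {"deltas": [{"travel": [0.015, -0.013, -0.012], "twist": [0, 0, -0.006], "jaw": 1}, {"travel": [0, 0, 0], "twist": [0, 0, 0], "jaw": 1}]}}

```text
time: 5.75
ee_pos: [0.582, 0.0092, 0.1236]
tcp_rot: [180.0, 0.1, 0.0]
contact_force: [0.1, -0.1, 0.4]
finger_gap: 0.998
```

Request:
{"name": "play_rows", "arguments": {"deltas": [{"travel": [0, 0, 0], "twist": [0, 0, 0], "jaw": -1}, {"travel": [0, 0, 0], "twist": [0, 0, 0], "jaw": -1}, {"travel": [0, 0, 0], "twist": [0, 0, 0], "jaw": -1}, {"travel": [0, 0, 0], "twist": [0, 0, 0], "jaw": -1}, {"travel": [0, 0, 0], "twist": [0, 0, 0], "jaw": -1}, {"travel": [0, 0, 0], "twist": [0, 0, 0], "jaw": -1}], "newtons": 50}}

```text
time: 6.35
ee_pos: [0.5842, 0.0089, 0.1272]
tcp_rot: [179.9, -0.3, 0.0]
contact_force: [0.4, -1.2, -1.1]
finger_gap: 0.129
```

The jaws stopped at about 11 mm on the 12 mm tab. I'll slide it +y slowly.

Request:
{"name": "play_rows", "arguments": {"deltas": [{"travel": [0, 0.02, 0], "twist": [0, 0, 0], "jaw": -1}, {"travel": [0, 0.02, 0], "twist": [0, 0, 0], "jaw": -1}, {"travel": [0, 0.02, 0], "twist": [0, 0, 0], "jaw": -1}, {"travel": [0, 0.018, 0], "twist": [0, 0, 0], "jaw": -1}]}}

```text
time: 6.75
ee_pos: [0.5842, 0.0391, 0.1271]
tcp_rot: [179.8, -0.3, -0.0]
contact_force: [0.3, -7.9, 0.4]
finger_gap: 0.133
```

Request:
{"name": "play_rows", "arguments": {"deltas": [{"travel": [0, 0.015, 0], "twist": [0, 0, 0], "jaw": -1}, {"travel": [0, 0.009, 0], "twist": [0, 0, 0], "jaw": -1}]}}

```text
time: 6.95
ee_pos: [0.5842, 0.0487, 0.1271]
tcp_rot: [179.7, -0.3, 0.0]
contact_force: [-0.2, -9.1, 0.9]
finger_gap: 0.13
```

```bash
python3 - <<'E'
from h import *
from plant import snapshot,state
print(state()["ee_pos"],state()["contact_force"])
for n in("scene","wrist"):
    s=snapshot(n);pickle.dump(s,open(f"pics/{n}5.pkl","wb"))
    s=dict(s);s["img"]=np.clip(s["img"].astype(float)*1.5,0,255).astype(np.uint8)
    crop(n+"5",s,230,140,390,290,4) if n=="scene" else cv2.imwrite("pics/wrist5.png",s["img"][:,:,::-1])
print(state()["ee_pos"],state()["contact_force"])
E
```

```text
[0.58424255 0.0486943  0.12713636] [-0.19882924 -9.13474569  0.94595176]
[0.5842683  0.04877941 0.12715055] [ 0.12443974 -6.95150113  1.38694797]
```

View pics/scene5.png

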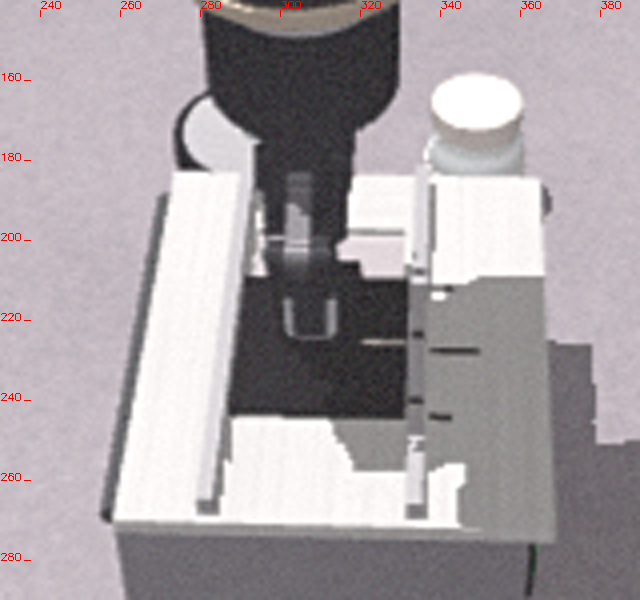

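View pics/wrist5.png

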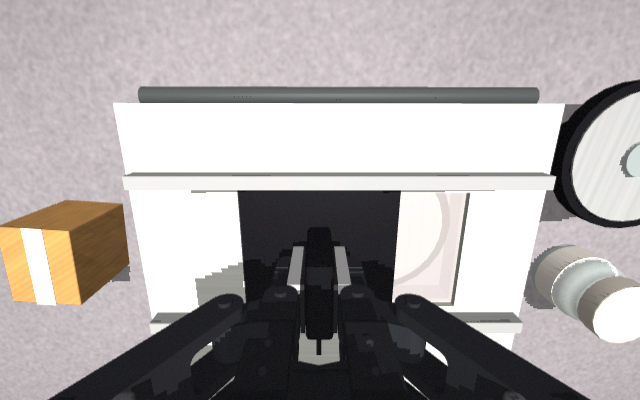

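The plate's white line, at row 225.5, now sits between the half mark's rail part (223.3) and cover part (227.5). It sat the same way against the shut marks before the slide. I'll hold, then measure the plate edge shift.

Request:
{"name": "play_rows", "arguments": {"deltas": [{"travel": [0, 0, 0], "twist": [0, 0, 0], "jaw": -1}, {"travel": [0, 0, 0], "twist": [0, 0, 0], "jaw": -1}, {"travel": [0, 0, 0], "twist": [0, 0, 0], "jaw": -1}, {"travel": [0, 0, 0], "twist": [0, 0, 0], "jaw": -1}, {"travel": [0, 0, 0], "twist": [0, 0, 0], "jaw": -1}, {"travel": [0, 0, 0], "twist": [0, 0, 0], "jaw": -1}]}}

```text
time: 7.65
ee_pos: [0.5842, 0.0468, 0.1271]
tcp_rot: [179.5, -0.3, 0.1]
contact_force: [-0.0, -7.7, 1.4]
finger_gap: 0.133
```

```bash
python3 - <<'E'
from h import *
from plant import snapshot,state
A=ld("scene4");B=snapshot("scene");pickle.dump(B,open("pics/scene6.pkl","wb"))
ys=[]
for s in(A,B):
    o=[]
    for c in(296,300,304,308):
        g=s["img"][215:260,c].astype(float).mean(1);r=np.argmax(np.diff(g)>20);k=np.argmax(np.diff(g));o.append(215+k+.5)
    y=[onz(s,(c,v),.112)[1] for c,v in zip((296,300,304,308),o)];print(o,np.round(y,4));ys.append(np.median(y))
print("shift",ys[1]-ys[0])
st=state();print(st["time"],st["ee_pos"],st["tcp_rot"],st["contact_force"],st["finger_gap"])
E
```

```text
[np.float64(227.5), np.float64(227.5), np.float64(227.5), np.float64(227.5)] [0.0539 0.0537 0.0535 0.0533]
[np.float64(243.5), np.float64(243.5), np.float64(243.5), np.float64(243.5)] [0.092  0.0918 0.0916 0.0914]
shift 0.038082564675015584
7.7 [0.58421336 0.04677325 0.12713962] [ 1.79449229e+02 -2.50204458e-01  9.93075476e-02] [-0.32503783 -8.65255202  0.42652003] 0.131765294516944
```

Zero-shift rows creep back slightly: the shift is 38 mm, which is within tolerance. I'll nudge 2 mm to centre it.

Request:
{"name": "play_rows", "arguments": {"deltas": [{"travel": [0, 0.006, 0], "twist": [0, 0, 0], "jaw": -1}, {"travel": [0, 0.001, 0], "twist": [0, 0, 0], "jaw": -1}, {"travel": [0, 0.001, 0], "twist": [0, 0, 0], "jaw": -1}, {"travel": [0, 0.001, 0], "twist": [0, 0, 0], "jaw": -1}]}}

```text
time: 8.1
ee_pos: [0.5843, 0.0488, 0.1271]
tcp_rot: [179.3, -0.2, 0.1]
contact_force: [-0.0, -8.1, 0.5]
finger_gap: 0.132
```

```bash
python3 - <<'E'
from h import *
from plant import snapshot,state
A=ld("scene4")
for i in range(3):
    B=snapshot("scene")
    y=[]
    for s in(A,B):
        g=s["img"][215:260,300].astype(float).mean(1);k=np.where(g>(g.min()+g.max())/2)[0][0];m=(g.min()+g.max())/2
        v=215+k-1+(m-g[k-1])/(g[k]-g[k-1]);y.append(onz(s,(300,v),.112)[1])
    st=state();print("shift",y[1]-y[0],st["ee_pos"],st["contact_force"],st["finger_gap"])
cv2.imwrite("pics/scene7.png",B["img"][:,:,::-1])
E
```

```text
shift 0.03951192808798265 [0.58421609 0.04881928 0.12712219] [ 0.29756538 -8.5454829   1.64112588] 0.12882614988653826
shift 0.039499132834059036 [0.58423954 0.04880308 0.12715649] [-0.08388825 -8.65522981  0.60019191] 0.13002234933950957
shift 0.03943339968056481 [0.58420447 0.04877894 0.12714636] [-0.13492165 -8.19713045  0.89971393] 0.12998051272281635
```

View pics/scene7.png

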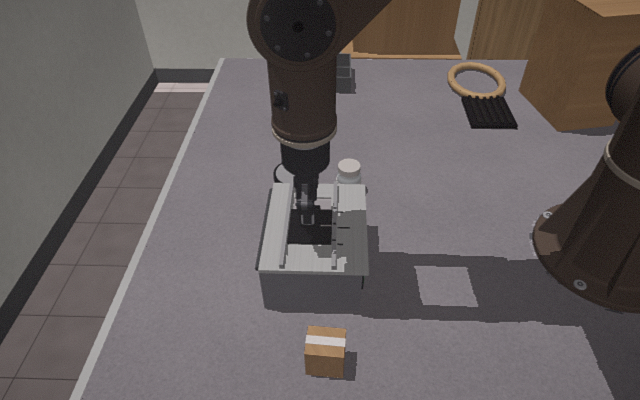

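The cover is shut, the tab is held at 39.5 mm and steady, and the carton (326,350) and jar (349,170) are where they started. I'm handing in.

```bash
python3 -c "
from plant import close_job,state
print(close_job());s=state();print(s['time'],s['ee_pos'],s['contact_force'])"
```

```text
the job is handed in; nothing more can be done
None
the job is handed in; nothing more can be done
```

I lowered the cover along its arc with the shut fingers until it sat level on the rim. Then I gripped the shutter tab, slid it to the middle mark and handed the job in at about 8.3 s, still holding it there.

- **Shutter:** the plate edge had moved 39.5 mm (target 40 ± 7 mm) and stayed steady over three pictures. The spring pulled on the tool with 8.2–8.7 N, about the 8.4 N expected at half travel, and the jaws stood at about 11 mm on the 12 mm tab.
- **Cover and bystanders:** the cover looked level on the rim in the scene view. The carton and jar stood at their starting pixels in the last picture. The spare lamp was half hidden by the arm there, and was last seen fully, unmoved, just before the grasp.
- **Poor reading:** pressing the cover home was harder than I meant. The wrist force briefly reached 106 N, under the 120 N limit, and I backed off at once. That was the reading at the end of the move, so a higher moment in between can't be ruled out. The pressing was with the fingertips, so I don't expect the 40 N limit on the arm and gripper body to apply.
- **Creep:** rows with no shift let the shutter creep back by about 2 mm in all, which I corrected before handing in.

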